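Lamp-test the try-me lantern and hold its bayonet cap half way to the lock

TASK

Lamp-test the display lantern on the shop counter: swing its carry handle over and down until it snaps home in its notch, then put the orange battery cap into the socket on top with its lugs in the slots, right down onto the collar, and twist it clockwise half way to the lock, grip bar on the yellow marks, where the lamp lights only as long as the cap is held against its spring. Finish still gripping the cap there: do not let it spring back and never turn it on into the lock click. Leave the other goods where they stand.

Things in the scene. Friction and masses are not known exactly. Their poses are not given: they have to be found in the camera images.
- lantern: Green camping lantern, white globe, on a round white plate (150 mm across, 10 mm thick) fixed to the counter. Upright, never moves; origin under the plate's centre, z up. Body 104 mm across at most. On top a flat grey bayonet collar, 88 mm across, 170 mm above the origin, with the socket for the cap. The socket's two slots point to the lantern's +x and -x.
- socket_mouth (a point): Centre of the socket at the collar's flat top, on the lantern's axis. Round bore 39 mm; two slots, on the lantern's +x and -x side, 12.4 mm wide, reaching 29 mm from the axis, through an 8 mm thick ledge with a hollow below. White lines on the collar mark the slots.
- half_mark (a point): Yellow line on the collar, half way to the lock: 36 mm from the axis, 0.70 rad (40 deg) clockwise from the +x slot seen from above; a second one lies across the axis from it. Red lines at 1.40 rad (80 deg) mark the locked position. The lines span 30 to 42 mm from the axis.
- handle (a joint): Carry handle angle. 0: straight up over the socket; positive swings it over to the lantern's +x side; stop and notch at 1.75 rad (sleeve 93 mm out, 138 mm above the lantern's underside). Below 0.7 rad friction keeps it where it is left; further over it sinks by itself onto a sprung detent, felt from 1.2 rad; push it (about 3 to 6 N at the sleeve) past 1.55 and it snaps into the notch and stays.
- handle_grip (a point): Middle of the handle's black grip sleeve, on its centre line: 14 mm thick, 60 mm long along the lantern's y axis, 95 mm from the hinge. It moves with the handle, a bow of 6 mm steel wire with legs 54 mm either side of the lantern's axis.
- handle_hinge (a point): Middle of the handle's hinge axis, on the lantern's axis 155 mm above its underside; the hinge runs along the lantern's y axis.
- cap: Orange and black bayonet cap, loose, 60 to 100 g, upright on the counter. Origin under its plug's centre, z up, x along the grip bar. Black plug 35 mm across, 20 mm tall, tapered nose, two lugs on +x and -x (9 mm wide, 4 to 10 mm up, reaching 25.5 mm from the axis). Orange flange 54 mm across, 20 to 26 mm up. Either way round fits. Fully in, its origin is 150 mm above the lantern's underside.
- cap_grip (a point): Middle of the cap's orange grip bar, 36 mm above the cap's origin. The bar is 46 mm long (cap x), 16 mm thick (cap y), from 26 to 47 mm above the origin, with a white line along its top; the lugs lie under its ends.
- contact (a joint): Turn of the sprung ring in the socket that the cap's lugs drop into and carry along: 0 without cap or cap just in, positive clockwise from above. It lags the cap by about 0.09 rad (play). Its spring pushes back with about 0.1 N m near half way and turns the cap back when let go. Half way: cap at 0.70 rad, ring about 0.61. The lock click is felt from 0.97, goes over at 1.15 and ends at 1.40.
- bubbles: Bystander: green bottle with blue label and yellow cap, 56 mm across, 154 mm tall, origin under its centre.
- crayons: Bystander: flat red and yellow carton, 62 x 96 x 48 mm tall, origin under its centre.
- pail: Bystander: red toy pail, 98 mm across, 86 mm tall, with a yellow bail folded down, origin under its centre.
Things that resemble listed ones, but are neither listed nor needed, are in the scene too. Of the things that look like the cap, take the one that is farthest to the robot's right at the start.

How it is judged:
On the way, in this order (a step that is already met when the one before it is completed fails the run):
1. the carry handle is swung over and has snapped home in its notch (value of joint handle above 1.68 rad), for 0.2 s.
2. the cap is fully down in the socket, lugs through the slots, not yet turned (z of cap in the frame of lantern between 0.147 and 0.1535 m and horizontal distance between cap and socket_mouth below 0.004 m and angle between cap's own z axis and vertical below 0.1 rad and value of joint contact below 0.2 rad and value of joint handle above 1.68 rad), for 0.1 s.
3. the cap is turned half way, onto the yellow marks (z of cap in the frame of lantern between 0.147 and 0.1535 m and horizontal distance between cap and socket_mouth below 0.004 m and angle between cap's own z axis and vertical below 0.1 rad and angle between the x axis of cap and the x axis of lantern, either way round between 0.54 and 0.86 rad and value of joint contact between 0.38 and 0.9 rad and value of joint handle above 1.68 rad), for 0.2 s.
At the end, for the whole second after the job is handed in: Handle in its notch (over 1.68 rad); cap down on the collar (origin 147 to 153.5 mm up, within 4 mm of the axis, upright), bar 0.54 to 0.86 rad clockwise of the slots, at rest, gripped with over 2 N; bystanders upright, within 30 mm of where they stood (all of step 3 and contact force between the fingers and cap above 2 N and angular speed of cap below 0.2 rad/s and distance of each of bubbles, crayons, pail from where it was at the start of the episode below 0.03 m and angle between each of bubbles, crayons, pail's own z axis and vertical below 0.2 rad); the arm keeps its last pose, push and grip.
It fails at once if the cap is turned on into the lock click (value of joint contact above 1.05 rad).
It fails at once if the bubbles is pushed away or knocked over (distance of bubbles from where it was at the start of the episode above 0.03 m or angle between bubbles's own z axis and vertical above 0.3 rad).
It fails at once if the crayons is pushed away or knocked over (distance of crayons from where it was at the start of the episode above 0.03 m or angle between crayons's own z axis and vertical above 0.3 rad).
It fails at once if the pail is pushed away or knocked over (distance of pail from where it was at the start of the episode above 0.03 m or angle between pail's own z axis and vertical above 0.3 rad).
It also fails if it takes over 67 s, if anything falls off the work surface, if the arm or the gripper's body presses on something with over 40 N, if the wrist force passes 120 N, or if a joint passes its speed limit or range.

ROBOT

A 6-joint arm with a two-finger parallel gripper is mounted at the origin on the work surface. World frame = base frame: x ahead of the robot, y to its left, z up, the work surface at z = 0. Lengths are in m, angles in rad, forces in N, time in s.
With the tool pointing down it reaches from about 0.4 to 0.825 m from the base axis. Payload 7 kg.
Tool frame: the origin (TCP) lies at the very end of the fingers, on their centre line; the grasp point (between the pads) lies 19 mm behind it; z points along the fingers, y is the direction in which the jaws open and shut (so a half turn about z gives the same grasp; the last joint's range is limited). The gripper opens to 88 mm and grips with 3 to 60 N. Pads are 19 mm wide; open, the fingers measure 130 mm over their backs; the gripper's body (78 mm by 193 mm) begins 47 mm behind the grasp point.
Start: joints at [1.492, 0.359, 0.012, 0, -1.224, -0.288], TCP at [0.242, 0.63, 0.227] pointing down, gripper open.
Joint ranges: [-3.07, 3.07], [-1.43, 2.12], [-1.02, 1.25], [-3.03, 1.67], [-3.05, -0], [-3.03, 3.03]. Speed limits (rad/s): [2.39, 2.39, 3.01, 3.14, 3.14, 3.14].

INTERFACE

Orientations are given as [roll, pitch, yaw] about the fixed x, y, z axes, in that order (R = Rz(yaw) Ry(pitch) Rx(roll)).
In Python, from station import arm gives the robot as it stands.
- The arm moves only by the shell command python3 -m inch 'ROWS' [FORCE]. ROWS is text: rows parted by semicolons, each of 7 numbers parted by spaces: the closure, from 0 (fully open) to 1 (shut), then the shift along the tool's x, y, z each as a share of 300 mm, from -1 to 1, then the turn, a rotation vector about the tool's x, y, z each as a share of 60 degrees, from -1 to 1. In form: grip tx ty tz rx ry rz; .... A call has 1 to 12 rows; each row is the pose to reach, as a shift and turn from the pose commanded when the call began, along the tool's axes at that moment; what a row does not reach only later rows make up. A row lasts 1/10 s, in which the tool goes at most 50 mm and 8.59 degrees, less where a joint would pass 70% of its speed; a pose out of reach is approached as far as the arm can. A call with a number of a shift or a turn outside -1 to 1 is refused whole. A call with a gripper value outside its range is refused whole. The fingers move at their own pace and stop on an object; FORCE is the grip in N (left out, the last holds). Time passes only in rows, so rows that repeat a pose let the fingers close. It gives the time, the measured TCP pose, the force and the opening at its end, in the units of the state.
- arm.get_state(): the state, without advancing time (a new reading comes with each control period).
- arm.grab_frame(name): name is "scene" or "top" or "wrist"; returns a dict with "img" (400x640x3 uint8, red, green, blue), "range_z" (400x640 float32, m along the optical axis (not along the pixel's ray), 0 where there is no reading), "fx", "fy", "cx", "cy" (pixels), "extrinsics" (4x4, takes a point from world to camera coordinates); the wrist camera has in their place "tool_from_camera" (4x4, takes a point from camera to tool coordinates, whose origin is the TCP and whose axes are the flange's). Camera axes: x right, y up, looking along -z (the intrinsics and any distortion apply to the point x, -y, -z); pixel columns grow to the right and rows downward; lengths in m; the calibration is good to about 2 mm. A picture is of the moment at which its call begins: read the wrist's pose just before it.
- arm.job_done(): hands the job in, once; it reports no verdict.
The state is a dict: "t": time; "q": joint angles; "qd": joint speeds; "joint_efforts": joint torques, N m; "eef_pos": TCP position; "ee_rot": TCP orientation; "force": force on the tool from outside, world axes, zero at the start; "moment": the same for the moment, N m; "width": finger opening in m.
Only numpy, scipy, OpenCV 4.12 (cv2) and the standard library are available. Lean on these libraries where they do the work, as an engineer would, in place of code of your own. Each camera call takes 0.05 s, during which the arm holds its last target.

## Working session

There is one attempt and no reset: what is moved stays moved. The work goes in short steps, Python scripts to look and compute and a shell command to move; the robot and the scene stay as the last step left them, time stands still between calls to the robot, and variables do not carry over. Pictures are saved under pics/ and viewed, and the job is handed in when it is done.

```bash
ls; mkdir -p pics; cat > h.py <<'E'
import numpy as np, cv2
from station import arm
from scipy.spatial.transform import Rotation as R
def grab(n):
    s=arm.get_state(); f=arm.grab_frame(n); f['s']=s
    if n=='wrist':
        T=np.eye(4); T[:3,:3]=R.from_euler('xyz',s['ee_rot']).as_matrix(); T[:3,3]=s['eef_pos']
        f['cam2w']=T@np.array(f['tool_from_camera'])
    else: f['cam2w']=np.linalg.inv(np.array(f['extrinsics']))
    return f
def save(f,p,crop=None,sc=1):
    im=f['img'][...,::-1]
    if crop: im=im[crop[1]:crop[3],crop[0]:crop[2]]
    if sc!=1: im=cv2.resize(im,None,fx=sc,fy=sc,interpolation=cv2.INTER_CUBIC)
    cv2.imwrite(p,im)
def ray(f,u,v):
    d=np.array([(u-f['cx'])/f['fx'],-(v-f['cy'])/f['fy'],-1.])
    return f['cam2w'][:3,3],f['cam2w'][:3,:3]@d
def plane(f,u,v,z):
    o,d=ray(f,u,v); return o+d*(z-o[2])/d[2]
def dep(f,u,v):
    o,d=ray(f,u,v); return o+d*f['range_z'][int(v),int(u)]
def cloud(f):
    h,w=f['range_z'].shape; u,v=np.meshgrid(np.arange(w),np.arange(h))
    d=np.stack([(u-f['cx'])/f['fx'],-(v-f['cy'])/f['fy'],-np.ones_like(u,float)],-1)*f['range_z'][...,None]
    return d@f['cam2w'][:3,:3].T+f['cam2w'][:3,3]
def proj(f,p):
    c=np.linalg.inv(f['cam2w'])@np.append(p,1); return f['cx']+f['fx']*c[0]/-c[2], f['cy']-f['fy']*c[1]/-c[2]
E
python3 - <<'E'
from h import *
for n in ['scene','top','wrist']:
    f=grab(n); save(f,f'pics/{n}0.png'); np.savez(f'{n}0.npz',**{k:v for k,v in f.items() if k!='s'})
    print(n,f['fx'],f['fy'],f['cx'],f['cy'],[k for k in f],f['cam2w'][:3,3].round(3))
print(arm.get_state())
E
```

```text
pics
scene 513.1093093949279 513.1093093949279 333.3717605238562 204.8051068910507 ['img', 'range_z', 'fx', 'fy', 'cx', 'cy', 'extrinsics', 's', 'cam2w'] [1.063 0.328 1.026]
top 489.874427328872 489.874427328872 315.7622809558512 196.2179786983398 ['img', 'range_z', 'fx', 'fy', 'cx', 'cy', 'extrinsics', 's', 'cam2w'] [ 0.469 -0.008  1.323]
wrist 344.8376855287408 344.8376855287408 326.5651503120328 201.9412541617979 ['img', 'range_z', 'fx', 'fy', 'cx', 'cy', 'tool_from_camera', 's', 'cam2w'] [0.309 0.603 0.384]
{'t': 0.15, 'q': array([ 1.49207105e+00,  3.59220505e-01,  1.12480448e-02, -2.55176367e-04,
       -1.22412975e+00, -2.88096305e-01]), 'qd': array([ 0.00156587, -0.0024937 ,  0.00341752,  0.00186428, -0.00195914,
       -0.001873  ]), 'joint_efforts': array([-6.70289883e-04, -5.83280468e+01,  2.93292886e+01,  7.00140595e+00,
        8.83776869e-03, -1.08286624e-04]), 'eef_pos': array([0.24198191, 0.62971343, 0.22582976]), 'ee_rot': array([ 3.14027243e+00, -1.41042678e-04, -3.66908348e-01]), 'force': array([0.30888846, 0.44134636, 0.05516452]), 'moment': array([ 0.0127823 ,  0.08939985, -0.01007682]), 'width': 0.08767544943596735}
```

View pics/scene0.png

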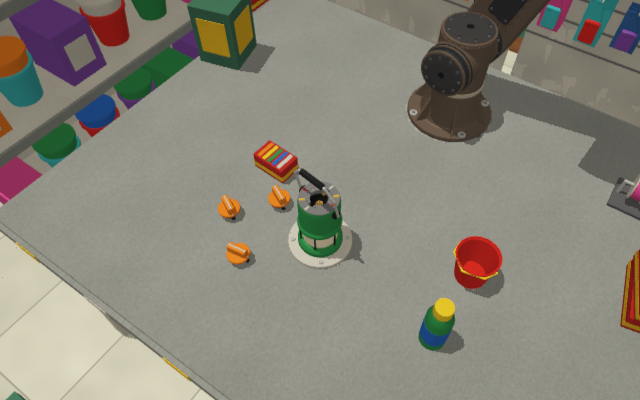

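View pics/top0.png

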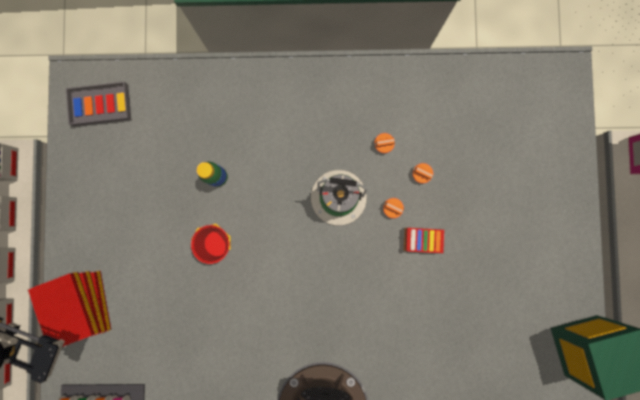

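View pics/wrist0.png

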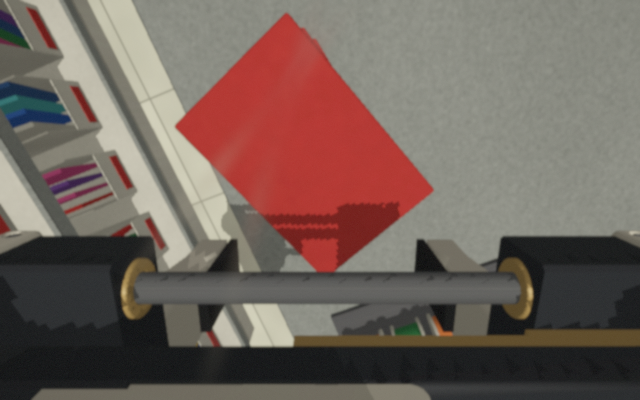

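```bash
python3 - <<'E'
from h import *
f=grab('top'); g=grab('scene')
for F,n in((f,'top'),(g,'scene')):
    hsv=cv2.cvtColor(F['img'],cv2.COLOR_RGB2HSV)
    m=cv2.inRange(hsv,(6,150,120),(17,255,255))
    N,l,st,c=cv2.connectedComponentsWithStats(m)
    for i in range(1,N):
        if st[i,4]>40: print(n,c[i].round(1),st[i,4],plane(F,*c[i],0.04).round(3))
P=cloud(f); G=cloud(g)
for nm,(u,v) in dict(cap=(423,173),lant=(341,193),crate=(425,240),pail=(211,244),bot=(207,170)).items():
    print(nm,P[v,u].round(3))
print(f['cam2w'].round(3))
# plate white
for F,n in((f,'top'),):
    hsv=cv2.cvtColor(F['img'],cv2.COLOR_RGB2HSV)
    m=cv2.inRange(hsv,(0,0,185),(180,50,255)); m[:150]=0;m[240:]=0;m[:,:300]=0;m[:,380:]=0
    pts=np.argwhere(m)[:,::-1]
    print(cv2.minEnclosingCircle(pts.astype(np.float32)))
save(f,'pics/t1.png',(280,100,480,270),4)
save(g,'pics/s1.png',(200,120,380,280),4)
E
```

```text
top [ 88.2 105.4] 142 [0.81  0.615 0.04 ]
top [384. 143.] 250 [ 0.698 -0.173  0.04 ]
top [425.  167.7] 94 [ 0.631 -0.279  0.04 ]
top [420.4 176.4] 157 [ 0.608 -0.266  0.04 ]
top [395.2 202.7] 109 [ 0.539 -0.199  0.04 ]
top [390.9 211.7] 140 [ 0.516 -0.187  0.04 ]
top [434.2 240.4] 221 [ 0.44  -0.298  0.04 ]
scene [11.4 55.3] 932 [ 0.577 -1.161  0.04 ]
scene [  3.8 125.2] 165 [ 0.765 -0.929  0.04 ]
scene [265.6 149.7] 102 [ 0.437 -0.308  0.04 ]
scene [273.9 174.4] 41 [ 0.489 -0.24   0.04 ]
scene [278.5 197.6] 314 [ 0.538 -0.187  0.04 ]
scene [228.4 207.4] 321 [ 0.628 -0.266  0.04 ]
scene [237.4 253.2] 373 [ 0.71  -0.167  0.04 ]
cap [ 0.616 -0.273  0.044]
lant [ 0.558 -0.053  0.15 ]
crate [ 0.442 -0.271  0.054]
pail [0.436 0.293 0.003]
bot [0.618 0.269 0.152]
[[-0.011  0.998 -0.07   0.469]
 [-1.    -0.012 -0.013 -0.008]
 [-0.014  0.069  0.997  1.323]
 [ 0.     0.     0.     1.   ]]
((338.8450622558594, 196.868896484375), 27.118547439575195)
```

View pics/t1.png

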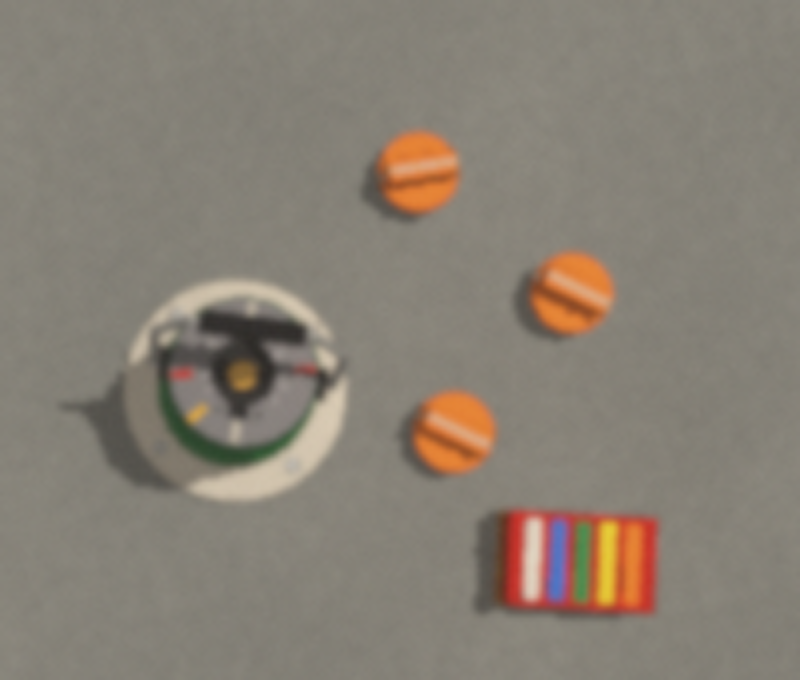

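View pics/s1.png

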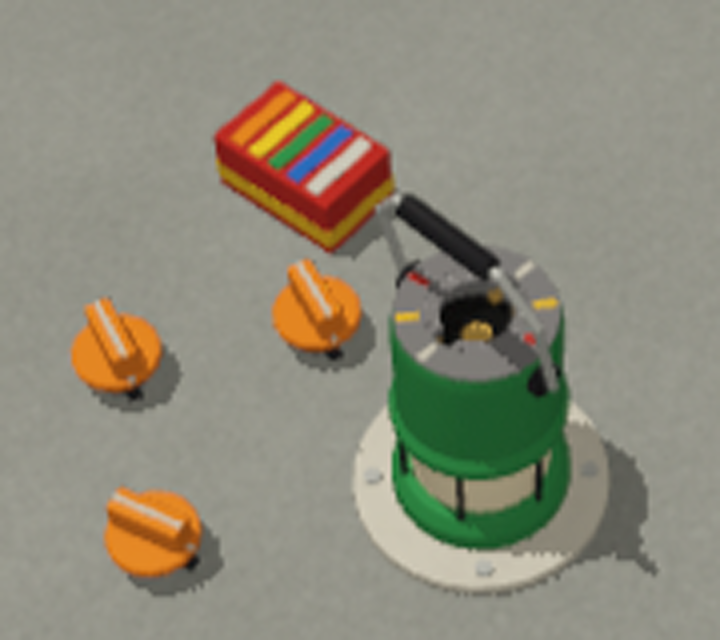

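```bash
python3 - <<'E'
from h import *
f=grab('top'); g=grab('scene')
print('plate',plane(f,338.85,196.87,0.01).round(4))
gp=plane(g,320,240.5,0.01); print('plate scene',gp.round(4))
# white slot lines, yellow, red marks
def T(x,y): return 280+x/4,100+y/4
def S(x,y): return 200+x/4,120+y/4
for n,p in dict(wlow=(235,430),whigh=(250,310),yel=(198,413),redL=(180,374),redR=(306,370)).items(): print('top',n,plane(f,*T(*p),.17).round(3))
for n,p in dict(w1=(525,269),w2=(427,352),y1=(545,303),y2=(407,317)).items(): print('scene',n,plane(g,*S(*p),.17).round(3))
# sleeve by ray intersection
def tri(a,b):
    (o1,d1),(o2,d2)=a,b; A=np.stack([d1,-d2],1); t=np.linalg.lstsq(A,o2-o1,rcond=None)[0]
    p,q=o1+d1*t[0],o2+d2*t[1]; return (p+q)/2,np.linalg.norm(p-q)
print('sleeve',tri(ray(f,*T(252,326)),ray(g,*S(447,236))))
print('sleeve top L',tri(ray(f,*T(200,322)),ray(g,*S(493,266))))
print('sleeve top R',tri(ray(f,*T(303,331)),ray(g,*S(401,205))))
G=cloud(g); P=cloud(f)
for x,y in((447,236),(420,217),(480,258)): u,v=S(x,y); print(G[int(v),int(u)].round(3))
for x,y in((252,326),): u,v=T(x,y); print(P[int(v),int(u)].round(3))
u,v=S(400,120)
# collar cloud by height
m=(abs(G[...,2]-.17)<.006)&(G[...,0]<.65)&(G[...,0]>.45)&(abs(G[...,1]+.05)<.08); print('collar',m.sum(),cv2.minEnclosingCircle(G[m][:,:2].astype(np.float32)),np.median(G[m][:,2]))
E
```

```text
plate [ 0.5586 -0.0526  0.01  ]
plate scene [ 0.5648 -0.0472  0.01  ]
top wlow [ 0.523 -0.047  0.17 ]
top whigh [ 0.594 -0.057  0.17 ]
top yel [ 0.533 -0.025  0.17 ]
top redL [ 0.556 -0.015  0.17 ]
top redR [ 0.558 -0.089  0.17 ]
scene w1 [ 0.523 -0.045  0.17 ]
scene w2 [ 0.595 -0.055  0.17 ]
scene y1 [ 0.535 -0.023  0.17 ]
scene y2 [ 0.584 -0.077  0.17 ]
sleeve (array([ 0.57636545, -0.05411171,  0.2462976 ]), np.float64(0.0003639335647449723))
sleeve top L (array([ 0.57883864, -0.02532535,  0.24651271]), np.float64(0.0007105229452079492))
sleeve top R (array([ 0.57362082, -0.08281785,  0.24702212]), np.float64(0.0013139438554472316))
[ 0.581 -0.052  0.253]
[ 0.578 -0.069  0.253]
[ 0.582 -0.03   0.255]
[ 0.577 -0.054  0.255]
collar 840 ((0.5626504421234131, -0.051791585981845856), 0.05730091407895088) 0.1693507330011213
```

Candidates for the cap in the top image are (384,143), (423,173) and (393,208). The one at (423,173), y≈-0.27, is farthest to the robot's right, and the enlarged crop confirms it. The slots lie along about world ±x (yaw ≈ -0.13), but I can't yet tell which side is +x. I'll move over the lantern for a closer look.

```bash
python3 -m inch '1 0 0 -0.5 0 0 0;1 0.2 0.2 -0.57 0 0 0;1 0.73 0.83 -0.57 0 0 -0.24;1 0.73 0.83 -0.57 0 0 -0.24;1 0.73 0.83 -0.57 0 0 -0.24;1 0.73 0.83 -0.57 0 0 -0.24;1 0.73 0.83 -0.57 0 0 -0.24;1 0.73 0.83 -0.57 0 0 -0.24;1 0.73 0.83 -0.57 0 0 -0.24;1 0.73 0.83 -0.57 0 0 -0.24;1 0.73 0.83 -0.57 0 0 -0.24' 20
python3 -c "
from h import *
s=arm.get_state(); print(s['q'].round(3),s['eef_pos'],s['ee_rot'])"
```

```text
t: 1.45
eef_pos: [0.3571, 0.3192, 0.3975]
ee_rot: [-3.141, 0.0, -0.116]
force: [-0.6, -0.1, -0.8]
width: 0.0053
[ 1.141 -0.04  -0.093 -0.    -1.518  0.314] [0.35712242 0.3192475  0.3974569 ] [-3.14107685e+00  2.50032682e-04 -1.16176501e-01]
```

```bash
python3 -m inch '1 0.47 1 0 0 0 0;1 0.47 1 0 0 0 0;1 0.47 1 0 0 0 0;1 0.47 1 0 0 0 0;1 0.47 1 0 0 0 0;1 0.47 1 0 0 0 0;1 0.47 1 0 0 0 0;1 0.47 1 0 0 0 0;1 0.47 1 0 0 0 0;1 0.47 1 0 0 0 0'
python3 -c "
from h import *
f=grab('wrist'); save(f,'pics/w1.png'); print(f['cam2w'].round(3),f['s']['q'].round(3))"
```

```text
t: 2.45
eef_pos: [0.4628, 0.006, 0.3969]
ee_rot: [3.141, 0.001, -0.114]
force: [0.3, 0.3, 0.5]
width: 0.0006
[[-0.114  0.957  0.268  0.535]
 [-0.994 -0.109 -0.03  -0.003]
 [ 0.    -0.269  0.963  0.555]
 [ 0.     0.     0.     1.   ]] [ 0.44  -0.069 -0.12  -0.    -1.52   1.016]
```

View pics/w1.png

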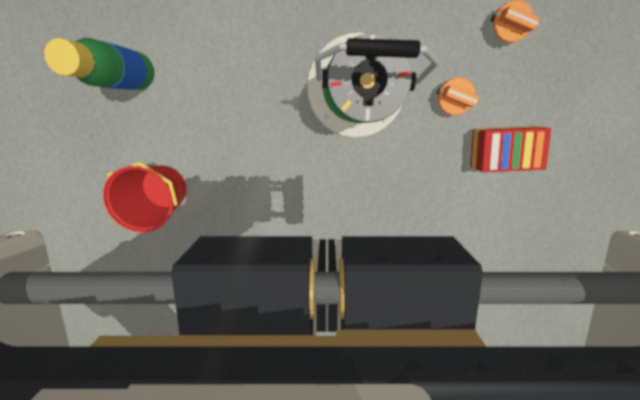

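```bash
python3 -m inch '1 -0.14 0.2 0.2 0 0 0;1 -0.14 0.2 0.2 0 0 0;1 -0.14 0.2 0.2 0 0 0;1 -0.14 0.2 0.2 0 0 0;1 -0.14 0.2 0.2 0 0 0'
python3 -c "
from h import *
f=grab('wrist'); save(f,'pics/w2.png',(220,0,460,200),3.3); print(f['cam2w'].round(3),f['s']['q'].round(3))
np.savez('w2.npz',**{k:v for k,v in f.items() if k!='s'})"
```

```text
t: 3.0
eef_pos: [0.415, -0.049, 0.3385]
ee_rot: [-3.141, -0.002, -0.114]
force: [-0.8, 0.7, 0.7]
width: 0.0004
[[-0.113  0.958  0.265  0.486]
 [-0.994 -0.109 -0.031 -0.058]
 [-0.001 -0.267  0.964  0.497]
 [ 0.     0.     0.     1.   ]] [ 0.36  -0.144 -0.313  0.    -1.401  1.097]
```

View pics/w2.png

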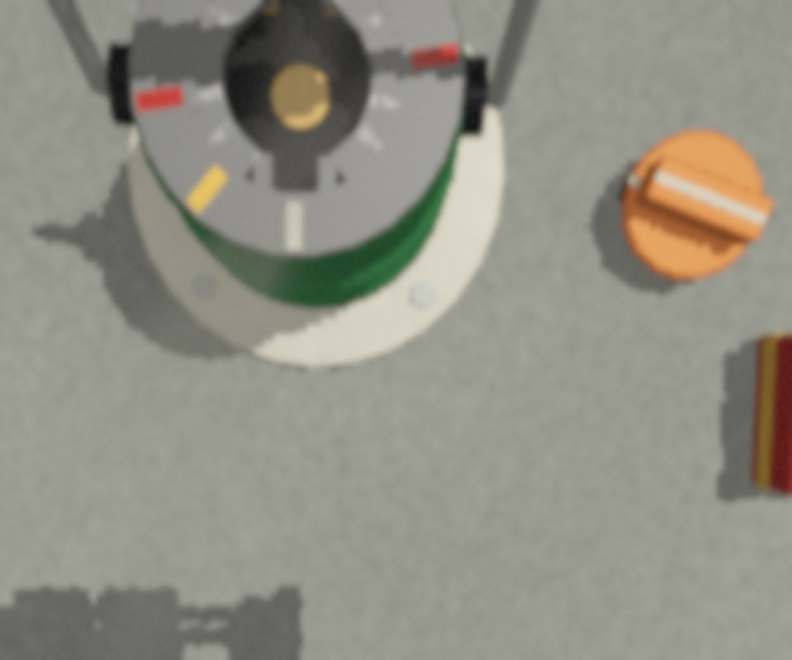

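```bash
cat > fit.py <<'E'
from h import *
from scipy.optimize import least_squares
A=dict(w0=0,w1=np.pi,y0=-.7,y1=np.pi-.7,r0=-1.4,r1=np.pi-1.4)
def fit(obs):
    def e(p): return np.concatenate([p[:2]+.036*np.array([np.cos(p[2]+A[k]),np.sin(p[2]+A[k])])-q[:2] for k,q in obs])
    r=least_squares(e,[.559,-.051,-.12]); return r.x.round(4),(r.fun.reshape(-1,2)*1e3).round(1).tolist()
E
python3 - <<'E'
from fit import *
f=dict(np.load('w2.npz'))
def marks(f,box,name):
    x0,y0,x1,y1=box
    hsv=cv2.cvtColor(f['img'],cv2.COLOR_RGB2HSV); out=[]
    for c,lo,hi in(('red',(0,140,120),(8,255,255)),('red2',(172,140,120),(180,255,255)),('yel',(17,120,150),(32,255,255)),('wht',(0,0,185),(180,40,255))):
        m=cv2.inRange(hsv,lo,hi)[y0:y1,x0:x1]; N,l,st,ce=cv2.connectedComponentsWithStats(m)
        for i in range(1,N):
            if st[i,4]>15: print(name,c,(ce[i]+[x0,y0]).round(1),st[i,4],plane(f,*(ce[i]+[x0,y0]),.17).round(4))
marks(f,(250,0,370,85),'w')
P=[lambda u,v:plane(f,220+u/3.3,v/3.3,.17)][0]
print(fit([('w1',P(293,226)),('y1',P(208,189)),('r1',P(159,99)),('r0',P(436,57))]))
t=dict(np.load('top0.npz'));g=dict(np.load('scene0.npz'))
T=lambda u,v:plane(t,280+u/4,100+v/4,.17); S=lambda u,v:plane(g,200+u/4,120+v/4,.17)
print('top',fit([('w1',T(235,430)),('w0',T(250,310)),('y1',T(198,413)),('r1',T(180,374)),('r0',T(306,370))]))
print('sc',fit([('w1',S(525,269)),('w0',S(427,352)),('y1',S(545,303)),('y0',S(407,317)),('r1',S(530,339)),('r0',S(416,278))]))
E
```

```text
w red [352.5  16.7] 35 [ 0.5575 -0.0879  0.17  ]
w red [268.   29.5] 53 [ 0.5558 -0.0145  0.17  ]
w yel [282.4  56.7] 55 [ 0.5328 -0.0236  0.17  ]
w wht [360.   64.7] 697 [ 0.5185 -0.0909  0.17  ]
w wht [308.5  68. ] 52 [ 0.521  -0.0453  0.17  ]
(array([ 0.5562, -0.051 , -0.1486]), [[0.0, -0.2], [0.1, 0.1], [-0.0, -0.4], [-0.1, 0.5]])
top (array([ 0.5574, -0.0517, -0.1424]), [[-1.0, 0.0], [-0.5, -0.3], [0.4, 0.1], [0.2, -1.1], [0.8, 1.2]])
sc (array([ 0.5595, -0.0509, -0.144 ]), [[0.7, -1.1], [-0.3, -0.7], [0.1, -0.5], [-0.1, -0.9], [-0.3, 1.9], [-0.1, 1.3]])
```

```bash
python3 -m inch '1 0.3 -0.04 0.2 0 0 0.03;1 0.38 -0.04 0.333 0 0 0.03;1 0.38 -0.04 0.333 0 0 0.03;1 0.38 -0.04 0.333 0 0 0.03;1 0.38 -0.04 0.333 0 0 0.03;1 0.38 -0.04 0.333 0 0 0.03;1 0.38 -0.04 0.333 0 0 0.03'
python3 -c "
from h import *
f=grab('scene'); save(f,'pics/s2.png',(200,100,400,280),4)"
```

```text
t: 3.75
eef_pos: [0.529, -0.0507, 0.2396]
ee_rot: [-3.14, -0.003, -0.146]
force: [0.7, 1.0, -0.4]
width: 0.0005
```

View pics/s2.png

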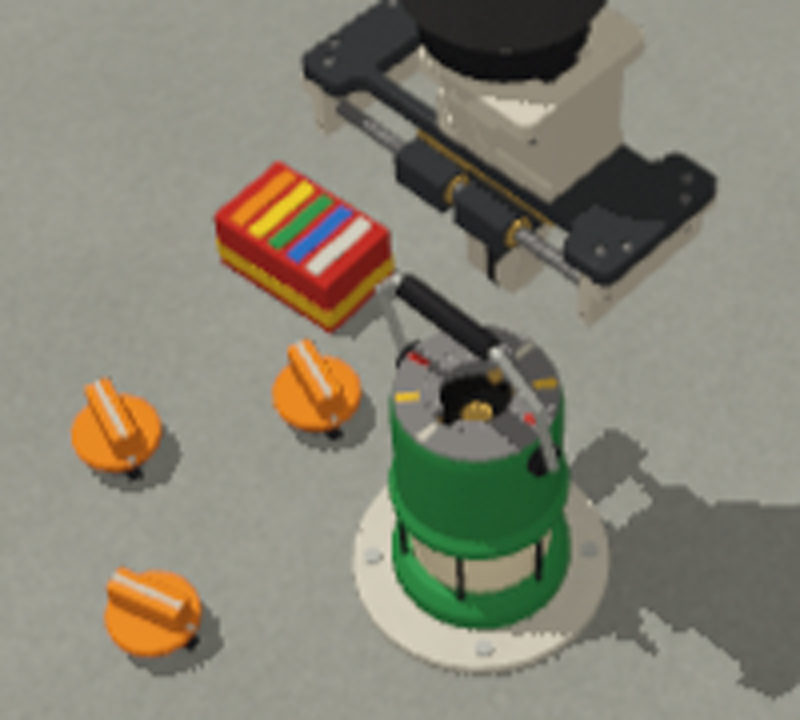

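```bash
python3 -m inch '1 0.06 0 0 0 0 0;1 0.08 0 0 0 0 0;1 0.1 0 0 0 0 0;1 0.11 0 0 0 0 0;1 0.12 0 0 0 0 0'; python3 -m inch '1 0.01 0 0.005 0 0 0;1 0.02 0 0.005 0 0 0;1 0.03 0 0.01 0 0 0;1 0.03 0 0.01 0 0 0'
```

```text
t: 4.3
eef_pos: [0.5641, -0.0564, 0.2378]
ee_rot: [-3.141, 0.0, -0.147]
force: [-1.1, 0.4, -0.4]
width: 0.0007
t: 4.7
eef_pos: [0.5735, -0.0578, 0.2343]
ee_rot: [3.141, 0.0, -0.147]
force: [-0.4, 0.4, 0.2]
width: 0.0003
```

```bash
python3 -m inch '1 0.02 0 0.01 0 0 0;1 0.04 0 0.02 0 0 0;1 0.06 0 0.03 0 0 0;1 0.06 0 0.03 0 0 0'; python3 -m inch '1 0.02 0 0.015 0 0 0;1 0.04 0 0.03 0 0 0;1 0.06 0 0.05 0 0 0;1 0.08 0 0.07 0 0 0;1 0.08 0 0.07 0 0 0;1 0.08 0 0.07 0 0 0'
python3 -c "
from h import *
f=grab('scene'); save(f,'pics/s3.png',(200,100,400,280),4)"
```

```text
t: 5.1
eef_pos: [0.5915, -0.0605, 0.2246]
ee_rot: [3.141, 0.001, -0.147]
force: [-0.2, -0.7, -1.2]
width: 0.0005
t: 5.7
eef_pos: [0.6149, -0.064, 0.2043]
ee_rot: [3.141, 0.0, -0.147]
force: [0.4, 0.2, 0.5]
width: 0.0002
```

View pics/s3.png

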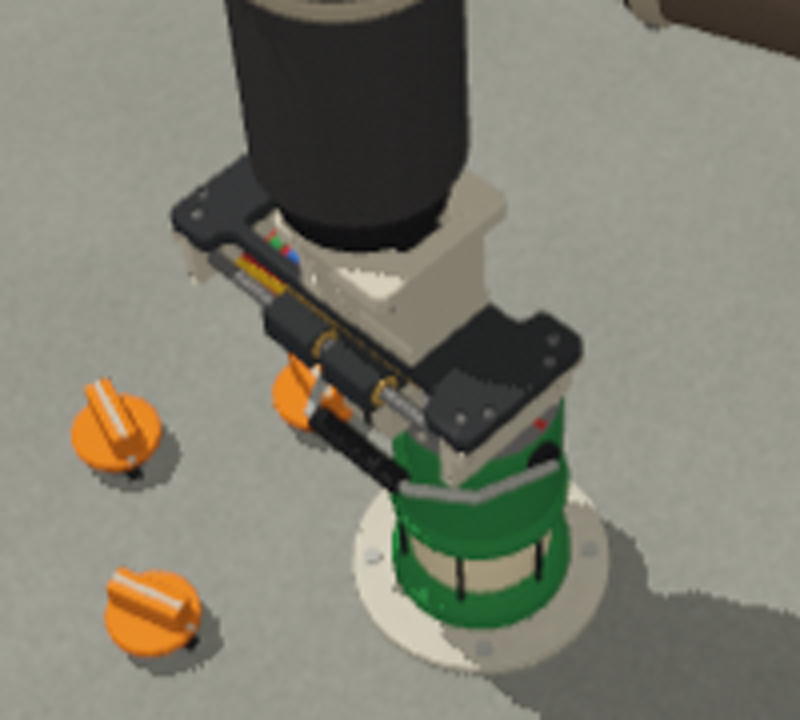

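```bash
python3 -m inch '1 0 0 -0.08 0 0 0;1 0.06 0 -0.08 0 0 0;1 0.115 0 -0.08 0 0 0;1 0.115 0 -0.05 0 0 0;1 0.115 0 0 0 0 0;1 0.115 0 0.02 0 0 0;1 0.115 0 0.04 0 0 0;1 0.115 0 0.05 0 0 0;1 0.115 0 0.06 0 0 0'; python3 -m inch '1 0 0 0.02 0 0 0;1 0 0 0.04 0 0 0;1 0 0 0.05 0 0 0'
```

```text
t: 6.65
eef_pos: [0.6497, -0.069, 0.1877]
ee_rot: [3.142, -0.002, -0.146]
force: [1.2, -1.1, 2.8]
width: 0.0003
t: 6.95
eef_pos: [0.6492, -0.0688, 0.1718]
ee_rot: [-3.141, -0.001, -0.147]
force: [0.9, -0.3, -0.8]
width: 0.0004
```

```bash
python3 -m inch '1 0 0 0.02 0 0 0;1 0 0 0.03 0 0 0;1 0 0 0.05 0 0 0;1 0 0 0.06 0 0 0'; python3 -m inch '1 0 0 0.02 0 0 0;1 0 0 0.03 0 0 0;1 0 0 0.03 0 0 0'
```

```text
t: 7.35
eef_pos: [0.6482, -0.0689, 0.1525]
ee_rot: [3.141, 0.002, -0.147]
force: [-0.9, 0.3, 0.4]
width: 0.0006
t: 7.65
eef_pos: [0.6487, -0.0689, 0.1452]
ee_rot: [3.141, 0.0, -0.147]
force: [-2.1, 1.4, 4.6]
width: 0.0004
```

```bash
python3 -m inch '1 0 0 -0.17 0 0 0;1 0 0 -0.35 0 0 0;1 0 0.1 -0.5 0 0 0;1 -0.33 0.72 -0.5 0 0 0;1 -0.33 0.72 -0.5 0 0 0;1 -0.33 0.72 -0.5 0 0 0;0.2 -0.33 0.72 -0.5 0 0 0;0.2 -0.33 0.72 -0.5 0 0 0;0.2 -0.33 0.72 -0.5 0 0 0;0.2 -0.33 0.72 -0.5 0 0 0'
python3 -c "
from h import *
f=grab('wrist'); save(f,'pics/w3.png'); print(f['cam2w'].round(3),f['s']['q'].round(3))
np.savez('w3.npz',**{k:v for k,v in f.items() if k!='s'})
f=grab('scene'); save(f,'pics/s4.png',(200,100,400,280),4)"
```

```text
t: 8.65
eef_pos: [0.5195, -0.2681, 0.2946]
ee_rot: [-3.141, -0.0, -0.148]
force: [0.1, -1.0, -0.0]
width: 0.0271
[[-0.147  0.953  0.265  0.591]
 [-0.989 -0.141 -0.04  -0.279]
 [-0.001 -0.268  0.963  0.452]
 [ 0.     0.     0.     1.   ]] [-0.142  0.174 -0.085 -0.    -1.312  1.565]
```

View pics/w3.png

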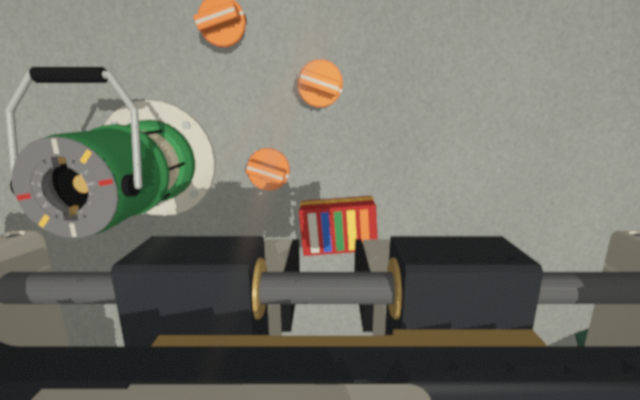

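View pics/s4.png

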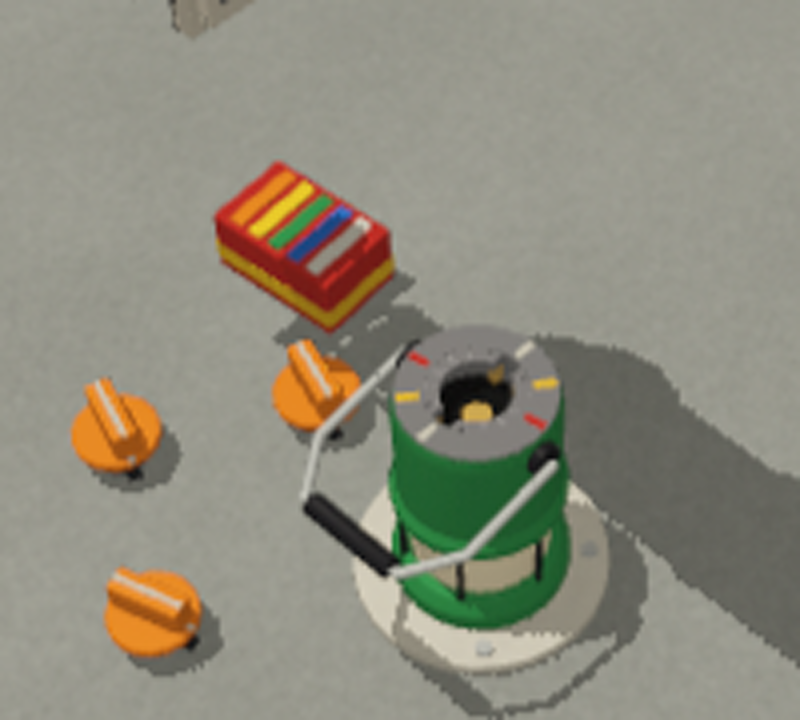

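The handle is over and down in its notch: in the s4 crop the sleeve is at (350,535), low on the far side. The wrist image has the target cap at (320,84), so I'll measure the bar there.

```bash
python3 - <<'E'
from fit import *
f=dict(np.load('w3.npz')); g=grab('scene'); t=dict(np.load('top0.npz'))
def line(F,box,n):
    x0,y0,x1,y1=box; im=F['img'][y0:y1,x0:x1]; hsv=cv2.cvtColor(im,cv2.COLOR_RGB2HSV)
    org=cv2.inRange(hsv,(4,130,90),(20,255,255)); hull=cv2.convexHull(np.argwhere(org)[:,::-1].astype(np.int32))
    hm=np.zeros_like(org); cv2.fillPoly(hm,[hull],255)
    w=(hsv[...,1]<125)&(hsv[...,2]>150)&(hm>0)
    p=np.argwhere(w)[:,::-1]+[x0,y0]
    q=np.array([plane(F,u,v,.047)[:2] for u,v in p]); c=q.mean(0); U,s,V=np.linalg.svd(q-c); d=V[0]; pr=(q-c)@d
    print(n,len(p),'c',c.round(4),'mid',(c+d*(pr.max()+pr.min())/2).round(4),'len',(np.ptp(pr)).round(3),'yaw',np.arctan2(d[1],d[0])%np.pi)
    o=np.argwhere(org)[:,::-1]+[x0,y0]; (u,v),r=cv2.minEnclosingCircle(o.astype(np.float32)); print('  disc',u,v,r,plane(F,u,v,.026).round(4))
line(f,(290,50,352,115),'wrist')
line(g,(213,190,246,225),'scene')
line(t,(405,155,440,190),'top')
hsv=cv2.cvtColor(f['img'],cv2.COLOR_RGB2HSV); 
for c,lo,hi in(('red',(0,140,100),(8,255,255)),('yel',(17,110,140),(32,255,255)),('wht',(0,0,185),(180,45,255))):
    m=cv2.inRange(hsv,lo,hi)[130:245,5:125]; N,l,st,ce=cv2.connectedComponentsWithStats(m)
    for i in range(1,N):
        if 10<st[i,4]<200: print(c,(ce[i]+[5,130]).round(1),st[i,4])
W=lambda u,v:plane(f,u,v,.17)
print(fit([('w1',W(72.5,229)),('w0',W(55.5,146)),('y0',W(86,157)),('y1',W(43.5,220)),('r1',W(24,196.5)),('r0',W(106,182.5))]))
save(f,'pics/w3c.png',(0,120,140,250),5)
save(f,'pics/w3d.png',(280,40,360,120),6)
E
```

```text
wrist 257 c [ 0.6167 -0.2755] mid [ 0.6166 -0.2758] len 0.047 yaw 1.0871357182735093
  disc 319.7267761230469 83.185791015625 23.415800094604492 [ 0.6175 -0.2748  0.026 ]
scene 46 c [ 0.6205 -0.2782] mid [ 0.6217 -0.2761] len 0.043 yaw 1.0450530519887018
  disc 228.3333282470703 206.0 11.83695125579834 [ 0.6188 -0.277   0.026 ]
top 23 c [ 0.619 -0.278] mid [ 0.6192 -0.2776] len 0.039 yaw 1.0179307719372508
  disc 422.1666564941406 172.8333282470703 10.233482360839844 [ 0.6188 -0.274   0.026 ]
red [105.1 182. ] 50
red [ 23.3 196.4] 48
yel [ 85.4 156.3] 81
yel [ 79.5 184.3] 171
yel [ 43.6 220.5] 71
wht [ 10.8 146.7] 118
wht [ 54.6 145.7] 56
wht [ 72.5 229.7] 46
(array([ 0.5564, -0.0509, -0.1532]), [[-0.5, 0.1], [-0.2, -0.1], [0.2, -0.1], [-0.1, -0.3], [0.4, -0.1], [0.2, 0.5]])
```

View pics/w3d.png

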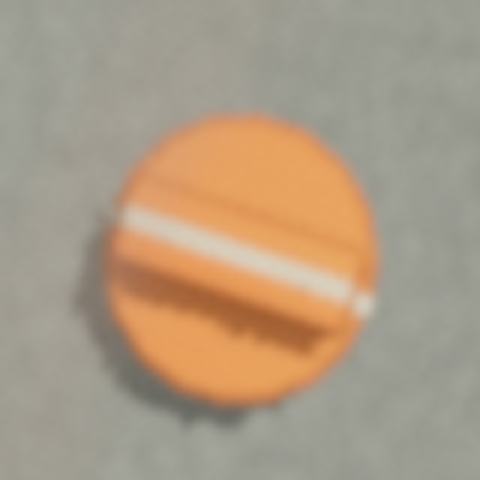

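```bash
python3 -m inch '0.35 0.325 -0.025 0 0 0 -0.14;0.35 0.325 -0.025 0.2 0 0 -0.28;0.35 0.325 -0.025 0.533 0 0 -0.42;0.35 0.325 -0.025 0.533 0 0 -0.56;0.35 0.325 -0.025 0.533 0 0 -0.7;0.35 0.325 -0.025 0.533 0 0 -0.84;0.35 0.325 -0.025 0.533 0 0 -0.95;0.35 0.325 -0.025 0.533 0 0 -0.95;0.35 0.325 -0.025 0.533 0 0 -0.95;0.35 0.325 -0.025 0.533 0 0 -0.95'
python3 -m inch '0.35 0 0 0.1 0 0 -0.1;0.35 0 0 0.1 0 0 -0.22;0.35 0 0 0.1 0 0 -0.226;0.35 0 0 0.1 0 0 -0.226'
python3 -c "
from h import *
f=grab('wrist'); save(f,'pics/w4.png'); print(f['cam2w'].round(3),f['s']['q'].round(3))
np.savez('w4.npz',**{k:v for k,v in f.items() if k!='s'})
f=grab('scene'); save(f,'pics/s5.png',(150,100,350,280),4)"
```

```text
t: 9.8
eef_pos: [0.6172, -0.2745, 0.1349]
ee_rot: [3.141, -0.0, 0.846]
force: [-0.1, -0.5, 0.0]
width: 0.0571
t: 10.2
eef_pos: [0.6174, -0.275, 0.1054]
ee_rot: [3.14, -0.0, 1.081]
force: [1.2, -0.0, 0.2]
width: 0.0567
[[ 0.883  0.453  0.125  0.651]
 [-0.47   0.85   0.238 -0.212]
 [ 0.002 -0.268  0.963  0.263]
 [ 0.     0.     0.     1.   ]] [-0.131  0.45  -0.137  0.    -0.982  2.783]
```

View pics/w4.png

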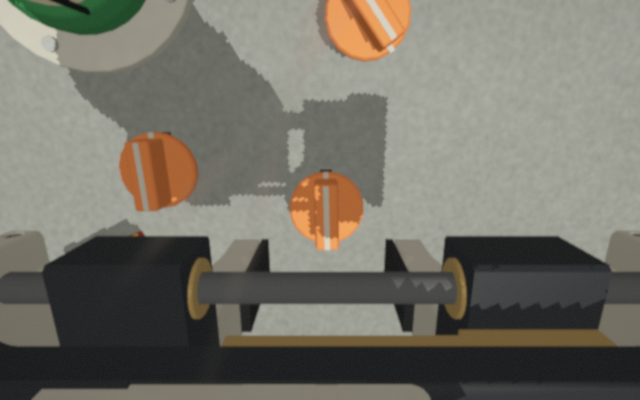

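View pics/s5.png

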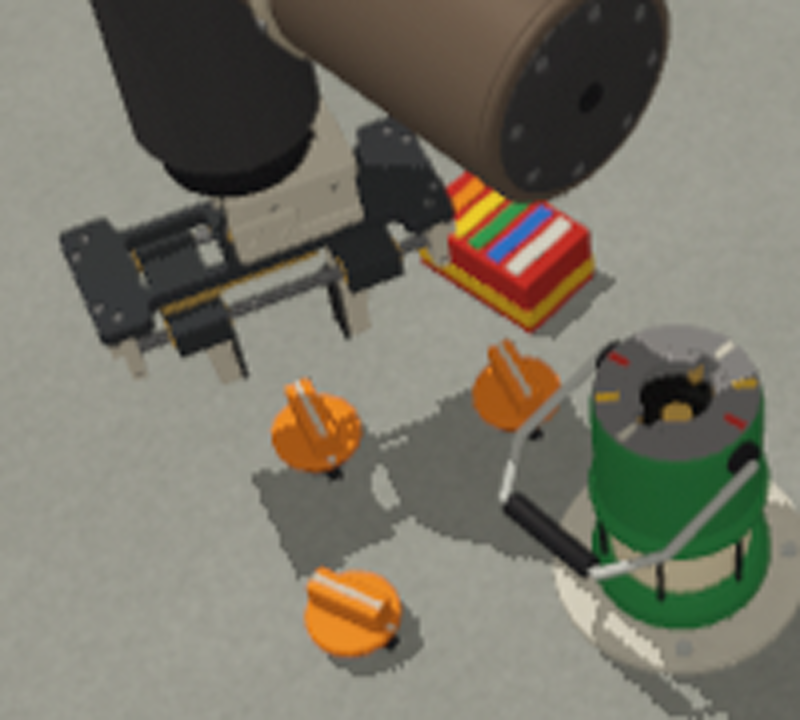

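```bash
python3 - <<'E'
from h import *
f=dict(np.load('w4.npz')); save(f,'pics/w4c.png',(270,150,380,270),5)
for z,p in((.047,(326,180)),(.047,(328,237)),(.047,(325.5,210)),(.026,(327,207))): print(p,plane(f,*p,z).round(4))
E
```

```text
(326, 180) [ 0.6296 -0.2518  0.047 ]
(328, 237) [ 0.6125 -0.2869  0.047 ]
(325.5, 210) [ 0.6199 -0.2694  0.047 ]
(327, 207) [ 0.6189 -0.2735  0.026 ]
```

View pics/w4c.png

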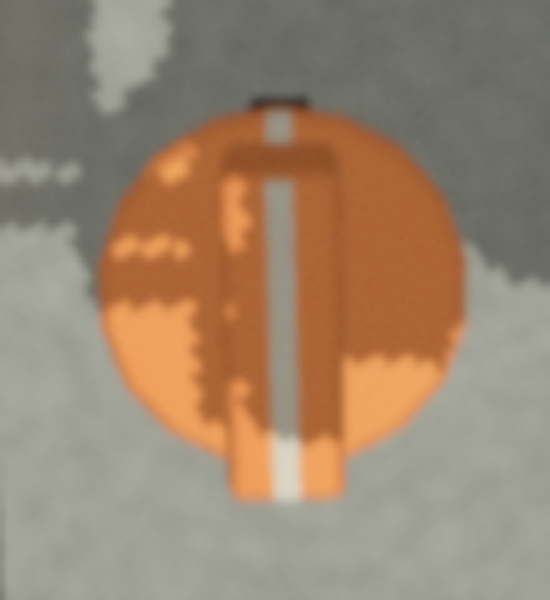

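```bash
python3 - <<'E'
from h import *
f=dict(np.load('w4.npz'))
a,b=plane(f,326.2,186,.047),plane(f,327.4,249.5,.047); print(a,b,(a+b)/2,np.linalg.norm(a-b),np.arctan2(*(a-b)[1::-1]))
print(plane(f,326.5,207.5,.026)) # flange rows 172-~243
s=arm.get_state(); print(s['eef_pos'],s['ee_rot'])
E
```

```text
[ 0.62788672 -0.25538021  0.047     ] [ 0.60787203 -0.29464455  0.047     ] [ 0.61787938 -0.27501238  0.047     ] 0.044071260867119155 1.099385318845855
[ 0.61838226 -0.2736879   0.026     ]
[ 0.61742582 -0.27503883  0.10562158] [ 3.14017846e+00 -3.82534200e-04  1.08140740e+00]
```

```bash
python3 -m inch '0.35 0 0 0.13 0 0 -0.01;0.35 0 0 0.2 0 0 -0.01;0.35 0 0 0.24 0 0 -0.01;0.35 0 0 0.253 0 0 -0.01;0.35 0 0 0.253 0 0 -0.01;1 0 0 0.253 0 0 -0.01;1 0 0 0.253 0 0 -0.01;1 0 0 0.253 0 0 -0.01;1 0 0 0.253 0 0 -0.01;1 0 0 0.253 0 0 -0.01' 25
python3 -m inch '1 0 0 0 0 0 0;1 0 0 0 0 0 0;1 0 0 0 0 0 0'
```

```text
t: 11.3
eef_pos: [0.617, -0.275, 0.0292]
ee_rot: [3.141, -0.0, 1.095]
force: [-0.4, 1.0, -0.0]
width: 0.0226
t: 11.6
eef_pos: [0.6169, -0.275, 0.029]
ee_rot: [3.142, 0.0, 1.095]
force: [0.8, -0.5, 1.5]
width: 0.0156
```

```bash
python3 -m inch '1 0 0 -0.1 0 0 0;1 0 0 -0.25 0 0 0;1 0 0 -0.4 0 0 0;1 0 0 -0.55 0 0 0.1;1 0.1 -0.1 -0.7 0 0 0.2;1 0.25 -0.22 -0.73 0 0 0.33;1 0.4 -0.37 -0.73 0 0 0.45;1 0.5 -0.45 -0.73 0 0 0.58;1 0.571 -0.522 -0.73 0 0 0.7;1 0.571 -0.522 -0.73 0 0 0.8;1 0.571 -0.522 -0.73 0 0 0.9;1 0.571 -0.522 -0.73 0 0 0.9'
python3 -m inch '1 0 0 0 0 0 0.12;1 0 0 0 0 0 0.24;1 0 0 0 0 0 0.288;1 0 0 0 0 0 0.288;1 0 0 0 0 0 0.288'
python3 -c "
from h import *
f=grab('wrist'); save(f,'pics/w5.png'); print(f['s']['q'].round(3))
np.savez('w5.npz',**{k:v for k,v in f.items() if k!='s'})
f=grab('scene'); save(f,'pics/s6.png',(220,90,420,270),4);np.savez('s6.npz',**{k:v for k,v in f.items() if k!='s'})"
```

```text
t: 12.8
eef_pos: [0.5559, -0.0503, 0.2479]
ee_rot: [-3.141, -0.0, 0.152]
force: [-0.2, -0.2, -1.1]
width: 0.0159
t: 13.3
eef_pos: [0.556, -0.0513, 0.2476]
ee_rot: [3.142, 0.0, -0.146]
force: [-0.4, 0.5, -1.8]
width: 0.0154
[ 0.259  0.154 -0.216 -0.    -1.201  1.166]
```

View pics/w5.png

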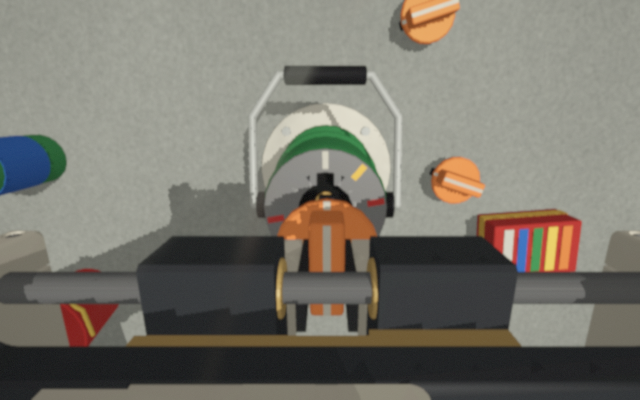

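View pics/s6.png

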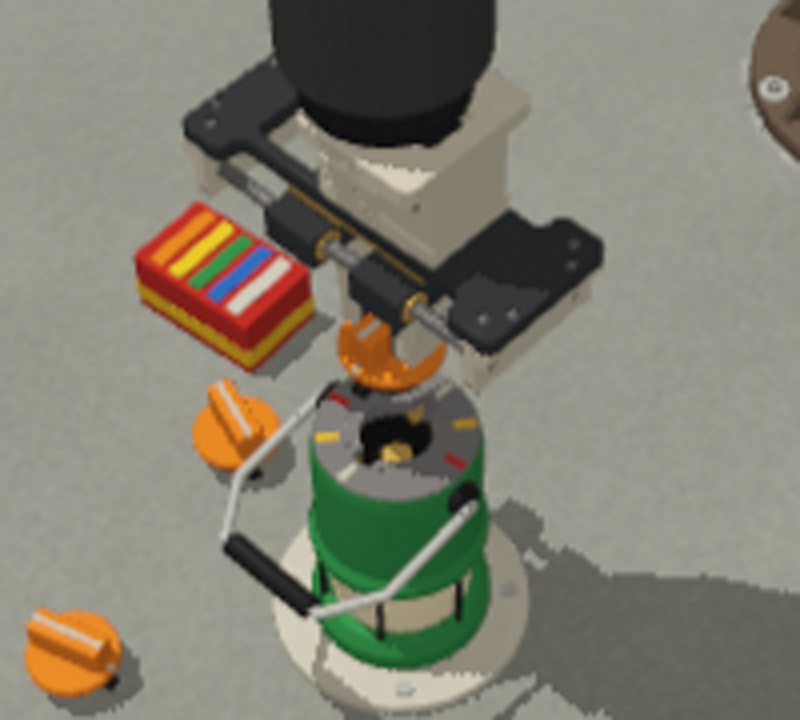

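```bash
python3 - <<'E'
from fit import *
f=dict(np.load('w5.npz'))
hsv=cv2.cvtColor(f['img'],cv2.COLOR_RGB2HSV)
for c,lo,hi in(('red',(0,140,100),(6,255,255)),('yel',(17,110,140),(32,255,255)),('wht',(0,0,170),(180,45,255))):
    m=cv2.inRange(hsv,lo,hi)[145:235,265:390]; N,l,st,ce=cv2.connectedComponentsWithStats(m)
    for i in range(1,N):
        if 10<st[i,4]<300: print(c,(ce[i]+[265,145]).round(1),st[i,4])
org=cv2.inRange(hsv,(4,120,60),(20,255,255)); org[236:]=0;org[:185]=0;org[:,:265]=0;org[:,390:]=0
# flange outline: topmost per column
e=[]
for u in range(272,384):
    r=np.where(org[:,u])[0]
    if len(r)>2 and r[0]<233: e.append((u,r[0]-.5))
q=np.array([plane(f,u,v,.2446)[:2] for u,v in e])
A=np.c_[2*q,np.ones(len(q))]; s=np.linalg.lstsq(A,(q**2).sum(1),rcond=None)[0]; print('flange',len(q),s[:2],np.sqrt(s[2]+s[0]**2+s[1]**2))
from scipy.optimize import least_squares
r=least_squares(lambda p:np.hypot(*(q-p).T)-.027,[.556,-.051],loss='soft_l1',f_scale=.001);print('fixed r',r.x,np.abs(r.fun).mean())
save(f,'pics/w5c.png',(250,140,400,240),5)
E
```

```text
red [375.4 202.1] 76
red [275.6 218.6] 75
yel [358.5 172. ] 104
yel [325.2 192.9] 14
wht [271.4 151. ] 197
wht [325.  159.8] 128
wht [326.4 204.2] 32
flange 98 [ 0.56373758 -0.05272539] 0.022998806912379058
fixed r [ 0.55854524 -0.05196905] 0.0008989885847238341
```

View pics/w5c.png

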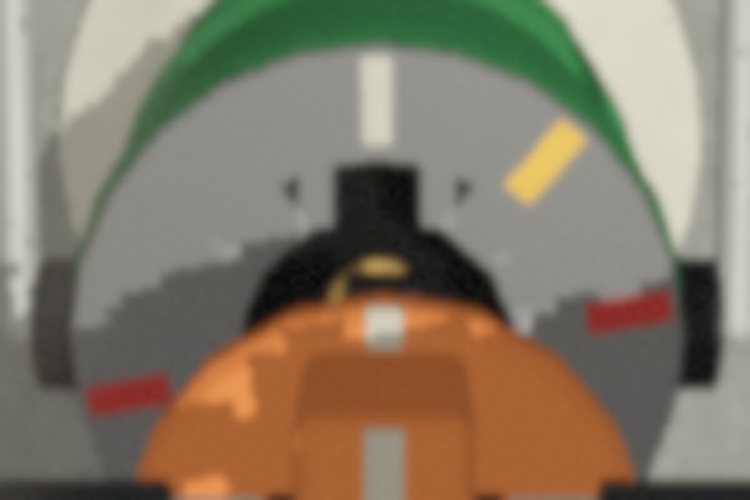

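```bash
python3 - <<'E'
from fit import *
f=dict(np.load('w5.npz')); W=lambda u,v:plane(f,u,v,.17)
print(fit([('w0',W(325,159.8)),('y0',W(358.5,172)),('r0',W(375.4,202.1)),('r1',W(275.6,218.6))]))
for z in (.2446,.2386): print('rim front',plane(f,326,199.5,z))
print('mark',plane(f,326.4,204.2,.2446))
E
```

```text
(array([ 0.5566, -0.0508, -0.144 ]), [[-0.1, 0.0], [-0.1, -0.0], [0.2, 0.1], [0.1, -0.2]])
rim front [ 0.58438524 -0.0556308   0.2446    ]
rim front [ 0.58277599 -0.05538321  0.2386    ]
mark [ 0.58201957 -0.05547901  0.2446    ]
```

```bash
python3 -m inch '1 -0.003 -0.002 0.05 0 0 0;1 -0.003 -0.002 0.1 0 0 0;1 -0.003 -0.002 0.14 0 0 0;1 -0.003 -0.002 0.14 0 0 0;1 -0.003 -0.002 0.14 0 0 0'
python3 -m inch '1 0 0 0.01 0 0 0;1 0 0 0.02 0 0 0;1 0 0 0.03 0 0 0;1 0 0 0.03 0 0 0'
```

```text
t: 13.9
eef_pos: [0.5555, -0.0503, 0.206]
ee_rot: [3.141, 0.0, -0.148]
force: [0.5, -0.7, -0.5]
width: 0.0158
t: 14.3
eef_pos: [0.5551, -0.0502, 0.1965]
ee_rot: [3.141, 0.001, -0.149]
force: [-0.3, -0.2, -1.1]
width: 0.016
```

```bash
python3 -m inch '1 0 0 0.01 0 0 0;1 0 0 0.02 0 0 0;1 0 0 0.02 0 0 0'
python3 -m inch '1 0 0 0.01 0 0 0;1 0 0 0.02 0 0 0;1 0 0 0.02 0 0 0'
```

```text
t: 14.6
eef_pos: [0.555, -0.0502, 0.1903]
ee_rot: [3.141, 0.001, -0.149]
force: [-0.4, 0.0, -1.2]
width: 0.0157
t: 14.9
eef_pos: [0.555, -0.0502, 0.1843]
ee_rot: [3.141, 0.001, -0.149]
force: [1.1, -0.5, -2.0]
width: 0.0155
```

```bash
python3 -m inch '1 0 0 0.008 0 0 0;1 0 0 0.013 0 0 0;1 0 0 0.013 0 0 0'
python3 -m inch '1 0 0 0.004 0 0 0;1 0 0 0.007 0 0 0;1 0 0 0.007 0 0 0'
python3 -c "
from h import *
f=grab('scene'); save(f,'pics/s7.png',(220,90,420,270),4);print(arm.get_state()['force'],arm.get_state()['eef_pos'])"
```

```text
t: 15.2
eef_pos: [0.5552, -0.0502, 0.1807]
ee_rot: [3.142, 0.0, -0.149]
force: [-0.6, -0.5, -0.1]
width: 0.0157
t: 15.5
eef_pos: [0.5554, -0.0502, 0.179]
ee_rot: [3.142, -0.0, -0.149]
force: [-0.2, -1.6, -0.4]
width: 0.0159
[-0.04615411  0.24914188  0.5294846 ] [ 0.5554331  -0.05022511  0.17898933]
```

View pics/s7.png

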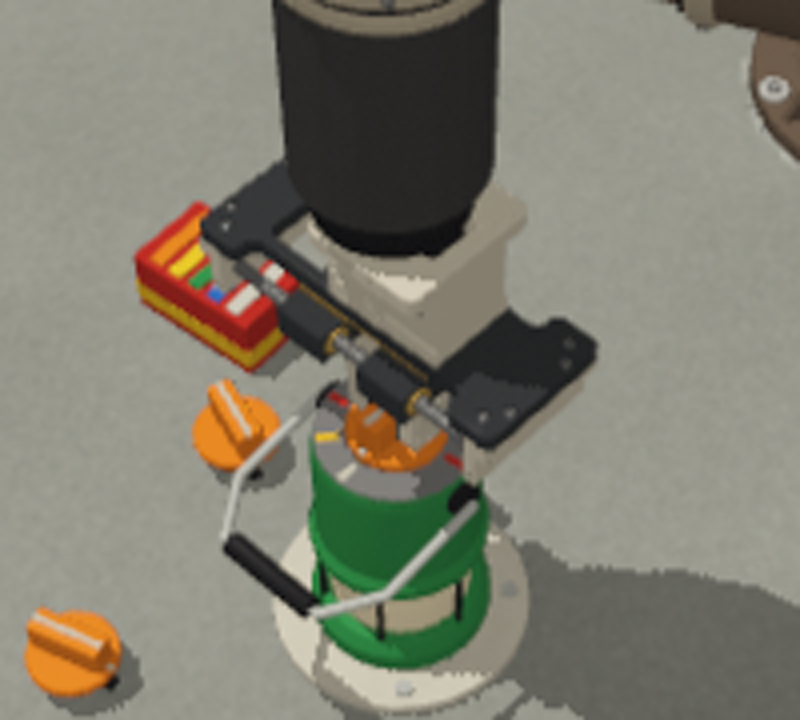

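```bash
python3 -m inch '1 0 0 0.003 0 0 0;1 0 0 0.005 0 0 0;1 0 0 0.005 0 0 0'
```

```text
t: 15.85
eef_pos: [0.5555, -0.0503, 0.1789]
ee_rot: [3.142, -0.001, -0.149]
force: [-4.7, 0.7, 9.9]
width: 0.0154
```

```bash
python3 -m inch '1 0 0 -0.002 0 0 0;1 0 0 -0.002 0 0 0;1 0 0 -0.002 0 0 0.03;1 0 0 -0.002 0 0 0.09;1 0 0 -0.002 0 0 0.15;1 0 0 -0.002 0 0 0.2;1 0 0 -0.002 0 0 0.25;1 0 0 -0.002 0 0 0.3;1 0 0 -0.002 0 0 0.34;1 0 0 -0.002 0 0 0.34' 45
python3 -c "
from station import arm
s=arm.get_state();print(s['force'],s['moment'])"
```

```text
t: 16.85
eef_pos: [0.556, -0.0499, 0.1789]
ee_rot: [-3.14, -0.001, -0.506]
force: [-2.1, 1.7, 6.2]
width: 0.0154
[-2.13347146  1.67026326  6.15375911] [0.76790623 0.65844738 0.05275645]
```

```bash
python3 -m inch '1 0 0 0 0 0 0.05;1 0 0 0 0 0 0.1;1 0 0 0 0 0 0.15;1 0 0 0 0 0 0.2;1 0 0 0 0 0 0.25;1 0 0 0 0 0 0.29;1 0 0 0 0 0 0.325;1 0 0 0 0 0 0.325;1 0 0 0 0 0 0.325;1 0 0 0 0 0 0.325'
python3 -c "
from h import *
s=arm.get_state();print(s['force'],s['moment'])
f=grab('wrist'); save(f,'pics/w6.png',(200,100,440,240),3.3); np.savez('w6.npz',**{k:v for k,v in f.items() if k!='s'})
f=grab('scene'); save(f,'pics/s8.png',(220,90,420,270),4)"
```

```text
t: 17.85
eef_pos: [0.5562, -0.0497, 0.1789]
ee_rot: [-3.14, -0.001, -0.845]
force: [-1.1, 3.0, 6.3]
width: 0.0157
[-1.13868579  3.02649666  6.28889421] [1.03952538 0.37048835 0.01441906]
```

View pics/w6.png

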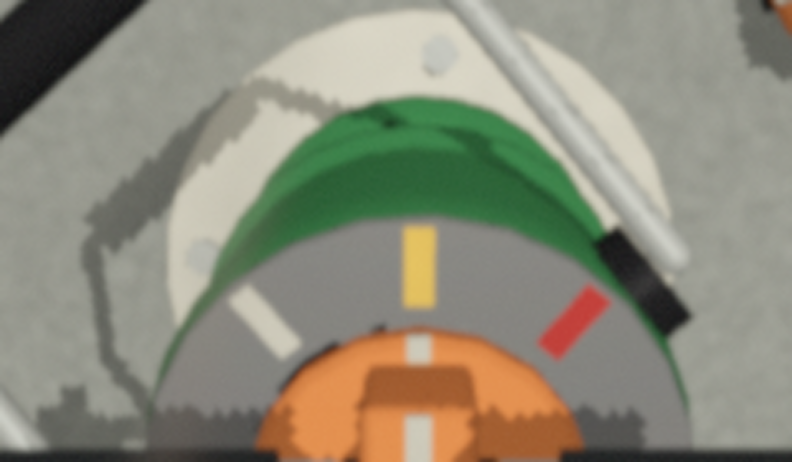

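View pics/s8.png

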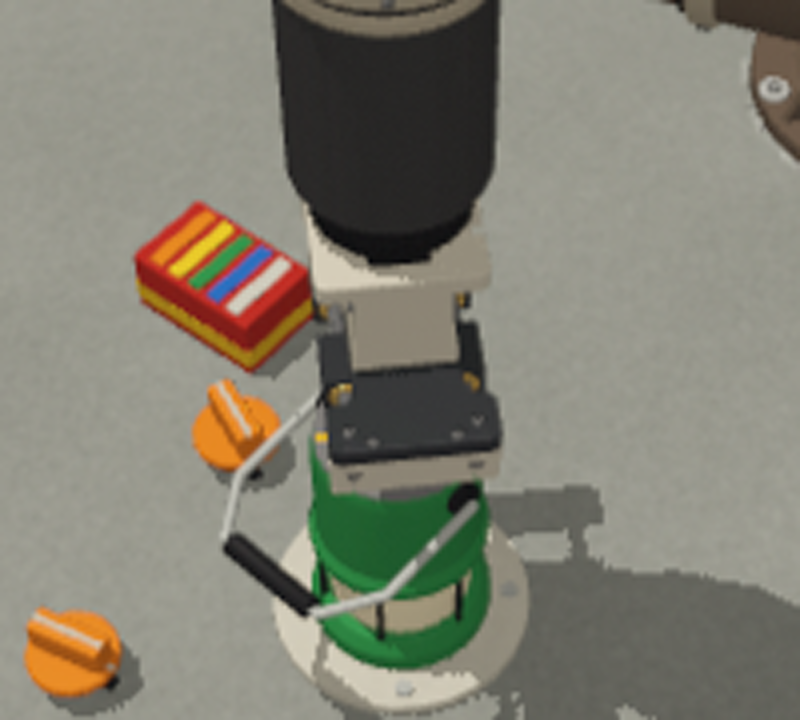

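```bash
python3 -m inch '1 0 0 0 0 0 0;1 0 0 0 0 0 0;1 0 0 0 0 0 0'; python3 - <<'E'
from h import *
for n in ('s7','s8'):
    im=cv2.imread(f'pics/{n}.png'); print(n,im[600,400],im[590,350],im[585,430])
im=cv2.imread('pics/s8.png'); cv2.imwrite('pics/gl.png',np.hstack([cv2.imread('pics/s7.png')[420:700,250:550],im[420:700,250:550]]))
f=grab('wrist'); save(f,'pics/w7.png',(200,100,440,240),3.3); s=arm.get_state(); print(s['eef_pos'],s['ee_rot'],s['width'],s['qd'].round(3))
E
```

```text
t: 18.25
eef_pos: [0.5562, -0.0497, 0.1789]
ee_rot: [-3.139, -0.001, -0.845]
force: [-1.1, 2.7, 5.4]
width: 0.0157
s7 [ 84 121  99] [101 131 132] [48 98 33]
s8 [ 83 121 100] [101 131 133] [48 98 32]
[ 0.55622628 -0.04972717  0.17889326] [-3.13949048e+00 -1.00069818e-03 -8.44961547e-01] 0.01571614921943658 [ 0.002  0.     0.002  0.001  0.    -0.002]
```

View pics/gl.png

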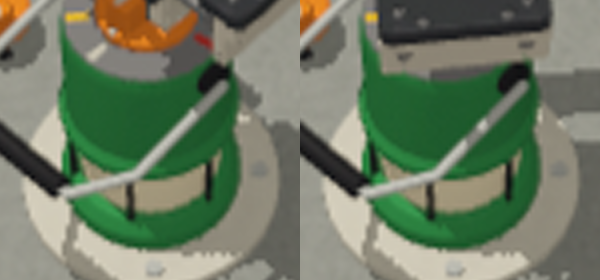

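View pics/w7.png

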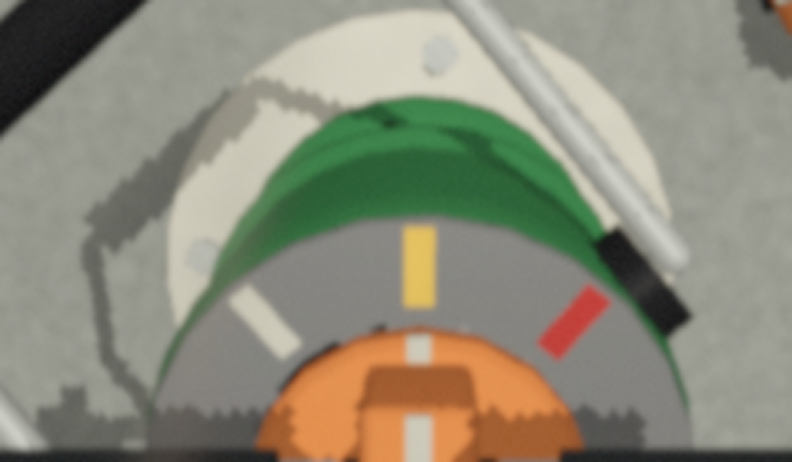

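```bash
python3 - <<'E'
from h import *
f=grab('wrist'); C=cloud(f)
for u,v in((300,225),(340,228),(360,220),(310,215)): print(u,v,C[v,u].round(4),f['img'][v,u])
print('collar',C[190,290],C[195,365])
m=[]
for i in range(8):
    arm.grab_frame('scene'); m.append(arm.get_state()['moment'])
print(np.mean(m,0),np.std(m,0))
E
```

```text
300 225 [ 0.5763 -0.0532  0.1758] [227 144  79]
340 228 [ 0.5661 -0.0702  0.1966] [220 138  76]
360 220 [ 0.5559 -0.0747  0.1755] [228 145  82]
310 215 [ 0.5771 -0.0621  0.182 ] [190 113  60]
collar [ 0.59092102 -0.0619014   0.16953465] [ 0.56122267 -0.08489416  0.169586  ]
[1.02877823 0.37338698 0.01630846] [0.02569284 0.02049607 0.04012278]
```

```bash
python3 -c "
from station import arm
s=arm.get_state();print(s['t'],s['eef_pos'],s['ee_rot'][2],s['width']);print(arm.job_done())"
```

```text
18.75 [ 0.55623592 -0.04973744  0.17888362] -0.8449338314148886 0.015525061345091112
the job is handed in; nothing more can be done
None
```

I swung the handle over and into its notch, then took the cap farthest to the robot's right. I set it through the slots onto the collar and turned it clockwise about 0.70 rad. I handed the job in at 18.75 s with the cap still gripped at a 45 N setting; no verdict was reported.

Last checks:
- **Handle:** I felt its sleeve at about 145 mm, the notch height, and it looks down in the pictures.
- **Cap seating:** the flange top measured 6 mm above the collar, so it is fully down.
- **Cap turn:** the bar's white line points at the yellow mark. The tool turned about 0.70 rad while gripping and was at rest.
- **Bystanders:** I kept clear of all three. I did not measure them again at the end; the crayons looked unmoved, but the bottle and pail were not in my last pictures.

Two checks did not confirm the result:
- **Lamp:** no glow showed in the camera images; the globe's colour was the same before and after the turn.
- **Spring torque:** the moment about the tool's axis averaged only 0.016 N m with 0.04 scatter, below the 0.1 N m expected. I could not confirm the ring's angle this way, so it rests on the cap's position and seating.

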